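# Drain the rinsed stoppers into the carrier's corner

### The arm

A 6-joint arm with a two-finger parallel gripper is mounted at the origin on the work surface. World frame = base frame: x ahead of the robot, y to its left, z up, the work surface at z = 0. Lengths are in mm, angles in rad, forces in N, time in s.
With the tool pointing down it reaches from about 350 to 975 mm from the base axis. Payload 7.1 kg.
Tool frame: the origin (TCP) lies at the very end of the fingers, on their centre line; the grasp point (between the pads) lies 19 mm behind it (ctrl.grip_point_offset is the distance from the TCP to the grasp point, in mm); x points along the fingers, y is the direction in which the jaws open and shut, and the axes are right-handed (so a half turn about x gives the same grasp; the last joint's range is limited). The gripper opens to 88 mm and grips with 3 to 60 N. Pads are 20 mm wide; open, the fingers measure 115 mm over their backs; the gripper's body (75 mm by 178 mm) begins 61 mm behind the grasp point.
Start: joints at [1.187, 0.423, 1.63, -0, 1.089, -0.019], TCP at [222.944, 583.867, 222.675] pointing down, gripper open.
Joint ranges: [-3, 3], [-0.9, 2.11], [0.09, 2.58], [-1.31, 4.45], [0.11, 2.69], [-2.54, 2.54]. Speed limits (rad/s): [2.39, 2.39, 3.01, 3.14, 3.14, 3.14].

### API

Orientations are given as a rotation vector (axis times angle).
In Python, from workcell import ctrl, vision, workorder gives the robot as it stands.
- The arm moves only by the shell command python3 -m crank 'ROWS'. ROWS is JSON, a list of rows, each a list of 3 entries, a list of its own where there are three numbers: the shift along the tool's x, y, z in m, then the turn, a rotation vector about the tool's x, y, z in rad, then the finger opening in m, from 0 to 0.0878. In form: [[[dx, dy, dz], [wx, wy, wz], jaw], ...]. A call has exactly 8 rows; each row shifts and turns the commanded pose from where the row before left it, along the tool's axes as they then stand; what a row does not reach is not made up. A row lasts 1/12 s, in which the tool goes at most 41.7 mm and 7.16 degrees, less where a joint would pass 70% of its speed; a pose out of reach is approached as far as the arm can. A call with a gripper value outside its range is refused whole. The fingers move at their own pace and stop on an object; the grip force is fixed at half the most. Time passes only in rows, so rows that do not move let the fingers close, or fill a call up. It gives the time, the measured TCP pose, the force and the opening at its end, in the units of the state.
- ctrl.get_obs(): the state, without advancing time (a new reading comes with each control period).
- vision.get_image(name): name is "scene" or "side" or "wrist"; returns a dict with "img" (384x512x3 uint8, blue, green, red), "mtx" (3x3 intrinsics, pixels), "k1" (the pictures are not rectified: a ray, as slopes to the right and down, at radius r is drawn at 1 + k1 r^2 times it, then the intrinsics apply), "rvec" (rotation vector, rad) and "tvec" (3), from world to camera coordinates, as OpenCV has them; the wrist camera has in their place "hand_eye" (4x4, takes a point from camera to tool coordinates, whose origin is the TCP and whose axes are the tool frame's). Camera axes: x right, y down, z forward; pixel columns grow to the right and rows downward; lengths in mm; the calibration is good to about 2 mm. A picture is of the moment at which its call begins: read the wrist's pose just before it. There is no depth.
- workorder.close_job(): hands the job in, once; it reports no verdict.
The state is a dict: "t": time; "qpos": joint angles; "qvel": joint speeds; "joint_torque": joint torques, N m; "ee_pos": TCP position; "orientation": TCP orientation; "ft_force": force on the tool from outside, world axes, zero at the start; "moment": the same for the moment, N m; "width": finger opening in mm.
Only numpy, scipy, OpenCV 4.12 (cv2) and the standard library are available. Lean on these libraries where they do the work, as an engineer would, in place of code of your own. Each camera call takes 0.05 s, during which the arm holds its last target.

### The job

The rinsed orange stoppers in the grey carrier have to drain. Lift the carrier by its handle and bring it, kept level so that nothing drips on the bench or spills, until its blue drain corner is over the small cream wash basin; then tilt it clearly down towards that blue corner until all four stoppers have slid into it, and keep holding it so, still, tilted and clear above the basin: the job finishes with the carrier in the gripper, not set down. Leave the flask, the beaker and the bottle alone.

Things in the scene. Friction and masses are not known exactly. Their poses are not given: they have to be found in the camera images.
- carrier: Loose grey open tray, outside 188 (x) x 138 (y) x 40 mm high, walls and floor 4 mm, 0.2 to 0.35 kg, with a black grip bar over its middle line along x on thin steel legs (6 x 18 mm) at both short ends. Its -x,-y corner is the drain corner: blue walls and a blue lip standing out about 20 mm. Balanced when held at the bar's middle. Origin: centre of the underside; z up out of the tray.
- handle (a point): Centre of the carrier's black grip bar, 91 mm above the tray's underside. The bar is 200 mm long along the carrier's x, 14 mm thick along y, 28 mm tall (77 to 105 mm above the underside); pinch it from above across its thickness. Axes as the carrier's.
- drain_corner (a point): The inner corner of the carrier's floor at the blue drain corner: at (-90, -65, 4) mm in the carrier's frame. Axes as the carrier's.
- basin: Fixed cream-white open wash basin standing on the bench, outside 250 (x) x 190 (y) x 55 mm high plus a rim that juts out 6 mm, walls and floor 5 mm. Origin: centre of its underside, on the bench.
- stopper0: Orange mushroom-shaped plastic stopper 1 of 4, loose in the carrier, standing on its flat head: head 22 mm across and 8 mm high, tapered stem above, 24 mm tall, 15 g. Wet: slides on the tray's floor from about 6 to 10 degrees of tilt, and along the walls into the corner by about 20 to 30. Origin: centre of the head's flat face.
- stopper1: Orange mushroom-shaped plastic stopper 2 of 4, loose in the carrier, standing on its flat head: head 22 mm across and 8 mm high, tapered stem above, 24 mm tall, 15 g. Wet: slides on the tray's floor from about 6 to 10 degrees of tilt, and along the walls into the corner by about 20 to 30. Origin: centre of the head's flat face.
- stopper2: Orange mushroom-shaped plastic stopper 3 of 4, loose in the carrier, standing on its flat head: head 22 mm across and 8 mm high, tapered stem above, 24 mm tall, 15 g. Wet: slides on the tray's floor from about 6 to 10 degrees of tilt, and along the walls into the corner by about 20 to 30. Origin: centre of the head's flat face.
- stopper3: Orange mushroom-shaped plastic stopper 4 of 4, loose in the carrier, standing on its flat head: head 22 mm across and 8 mm high, tapered stem above, 24 mm tall, 15 g. Wet: slides on the tray's floor from about 6 to 10 degrees of tilt, and along the walls into the corner by about 20 to 30. Origin: centre of the head's flat face.
- flask: Bystander: clear conical flask, 80 mm across at the foot, 122 mm high; origin at the centre of its underside. Not to be disturbed.
- beaker: Bystander: green glass beaker, 68 mm across, 90 mm high; origin at the centre of its underside. Not to be disturbed.
- bottle: Bystander: amber reagent bottle with a white cap, 64 mm across, 150 mm high; origin at the centre of its underside. Not to be disturbed.

How it is judged (in metres and radians):
On the way, in this order (a step that is already met when the one before it is completed fails the run):
1. the carrier is held level, stoppers inside, with its drain corner over the basin and clear above the rim (x of drain_corner in the frame of basin between -0.12 and 0.12 m and y of drain_corner in the frame of basin between -0.09 and 0.09 m and height (world z) of drain_corner above 0.062 m and contact force between the fingers and carrier above 1 N and contact force between carrier and basin below 0.1 N and x of stopper0 in the frame of carrier between -0.094 and 0.094 m and y of stopper0 in the frame of carrier between -0.069 and 0.069 m and z of stopper0 in the frame of carrier between -0.005 and 0.05 m and x of stopper1 in the frame of carrier between -0.094 and 0.094 m and y of stopper1 in the frame of carrier between -0.069 and 0.069 m and z of stopper1 in the frame of carrier between -0.005 and 0.05 m and x of stopper2 in the frame of carrier between -0.094 and 0.094 m and y of stopper2 in the frame of carrier between -0.069 and 0.069 m and z of stopper2 in the frame of carrier between -0.005 and 0.05 m and x of stopper3 in the frame of carrier between -0.094 and 0.094 m and y of stopper3 in the frame of carrier between -0.069 and 0.069 m and z of stopper3 in the frame of carrier between -0.005 and 0.05 m and angle between carrier's own z axis and vertical below 0.2 rad), for 0.1 s.
2. the carrier is tilted over the basin and all four stoppers have slid into the drain corner (x of drain_corner in the frame of basin between -0.12 and 0.12 m and y of drain_corner in the frame of basin between -0.09 and 0.09 m and height (world z) of drain_corner above 0.062 m and contact force between the fingers and carrier above 1 N and contact force between carrier and basin below 0.1 N and distance between each of stopper0, stopper1, stopper2, stopper3 and drain_corner below 0.09 m and z of stopper0 in the frame of carrier between -0.005 and 0.05 m and z of stopper1 in the frame of carrier between -0.005 and 0.05 m and z of stopper2 in the frame of carrier between -0.005 and 0.05 m and z of stopper3 in the frame of carrier between -0.005 and 0.05 m and angle between carrier's own z axis and vertical between 0.25 and 0.9 rad), for 0.3 s.
At the end, for the whole second after the job is handed in: The gripper holds the carrier still, tilted between 14 and 51 degrees, with the drain corner over the inside of the basin and at least 62 mm above the bench (rim at 55 mm), the basin not touched by it, and all four stoppers at rest inside the tray within 90 mm of the inner drain corner (all of step 2 and x of stopper0 in the frame of carrier between -0.094 and 0.094 m and y of stopper0 in the frame of carrier between -0.069 and 0.069 m and x of stopper1 in the frame of carrier between -0.094 and 0.094 m and y of stopper1 in the frame of carrier between -0.069 and 0.069 m and x of stopper2 in the frame of carrier between -0.094 and 0.094 m and y of stopper2 in the frame of carrier between -0.069 and 0.069 m and x of stopper3 in the frame of carrier between -0.094 and 0.094 m and y of stopper3 in the frame of carrier between -0.069 and 0.069 m and linear speed of each of carrier, stopper0, stopper1, stopper2, stopper3 below 0.03 m/s and angular speed of carrier below 0.15 rad/s); the arm keeps its last pose, push and grip.
It fails at once if a stopper falls out of the carrier (z of any of stopper0, stopper1, stopper2, stopper3 in the frame of carrier below -0.02 m).
It fails at once if the carrier is tipped (more than 20 degrees) while its drain corner is not over the basin, so it drips on the bench (angle between carrier's own z axis and vertical above 0.35 rad and not ((x of drain_corner in the frame of basin between -0.131 and 0.131 m and y of drain_corner in the frame of basin between -0.101 and 0.101 m))).
It fails at once if the flask, the beaker or the bottle is pushed more than 25 mm or knocked over (distance of any of flask, beaker, bottle from where it was at the start of the episode above 0.025 m or angle between any of flask, beaker, bottle's own z axis and vertical above 0.4 rad).
It also fails if it takes over 48 s, if anything falls off the work surface, if the arm or the gripper's body presses on something with over 40 N, if the wrist force passes 120 N, or if a joint passes its speed limit or range.

## Working session

There is one attempt and no reset: what is moved stays moved. The work goes in short steps, Python scripts to look and compute and a shell command to move; the robot and the scene stay as the last step left them, time stands still between calls to the robot, and variables do not carry over. Pictures are saved under pics/ and viewed, and the job is handed in when it is done.

```bash
ls; mkdir -p pics; python3 - <<'E'
from workcell import ctrl, vision
import cv2
o=ctrl.get_obs(); print(o)
for n in("scene","side","wrist"):
    d=vision.get_image(n); cv2.imwrite(f"pics/{n}0.png",d["img"]); print(n,{k:v for k,v in d.items() if k!="img"})
print(ctrl.get_obs()['t'])
E
```

```text
pics
{'t': 0.0, 'qpos': array([ 1.18697666e+00,  4.23792754e-01,  1.63066577e+00, -1.39545553e-05,
        1.08856835e+00, -1.90046407e-02]), 'qvel': array([ 0.00018333, -0.0009105 ,  0.00100139,  0.00023343, -0.00114441,
        0.00013693]), 'joint_torque': array([-1.06396954e-03, -5.44604874e+01, -2.73660189e+01,  6.41275733e-02,
        2.27510557e-02, -8.49662433e-05]), 'ee_pos': array([222.7687337 , 583.3830179 , 221.94122446]), 'orientation': array([ 0.28513256,  1.55205338, -0.28735393]), 'ft_force': array([-0.66999554, -0.37511866,  0.59512487]), 'moment': array([-0.00854542, -0.03287001,  0.03019372]), 'width': 87.60201422320523}
scene {'mtx': array([[348.52054543,   0.        , 261.45874606],
       [  0.        , 348.52054543, 192.48860014],
       [  0.        ,   0.        ,   1.        ]]), 'k1': -0.08724679507584318, 'rvec': array([ 1.04245177,  2.47154988, -0.9378938 ]), 'tvec': array([ 428.66288109, -267.63929756, 1533.68510113])}
side {'mtx': array([[456.60935464,   0.        , 259.58983658],
       [  0.        , 456.60935464, 193.78448659],
       [  0.        ,   0.        ,   1.        ]]), 'k1': -0.05190878297287723, 'rvec': array([ 2.47464870e+00, -6.76335879e-02, -6.36502760e-04]), 'tvec': array([-605.48035617,   67.37925956, 1391.03329438])}
wrist {'mtx': array([[323.18781721,   0.        , 260.5526902 ],
       [  0.        , 323.18781721, 193.95866055],
       [  0.        ,   0.        ,   1.        ]]), 'k1': -0.07079866229275837, 'hand_eye': array([[-8.38362207e-04, -2.87695788e-01,  9.57721479e-01,
        -1.62365669e+02],
       [ 9.99999295e-01, -1.04601790e-03,  5.61151321e-04,
         1.74690976e-01],
       [ 8.40352938e-04,  9.57721274e-01,  2.87696462e-01,
        -7.99763958e+01],
       [ 0.00000000e+00,  0.00000000e+00,  0.00000000e+00,
         1.00000000e+00]])}
0.15
```

View pics/scene0.png

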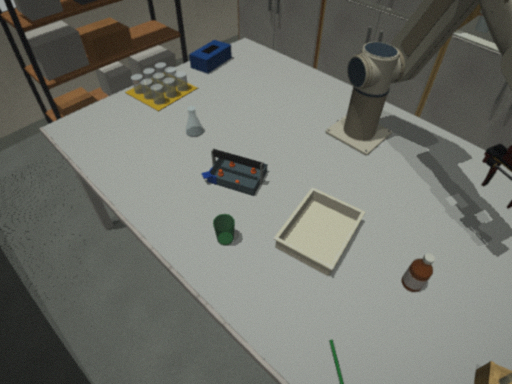

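View pics/side0.png

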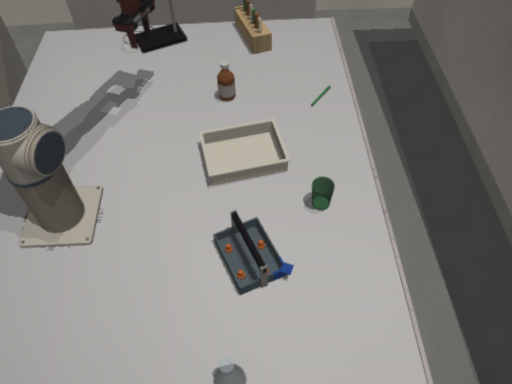

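View pics/wrist0.png

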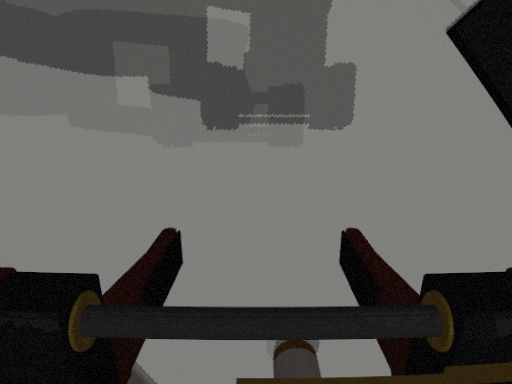

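Scene view: carrier at about (238,172), basin at (320,230), flask (194,123), beaker (225,230) and bottle (418,272). Side view: carrier (250,255) with blue lip at (286,269), basin (243,150). Next, enlarged crops.

```bash
cat > h.py <<'E'
import numpy as np, cv2
from scipy.spatial.transform import Rotation as R
from workcell import ctrl, vision
def crop(n,x0,x1,y0,y1,s,out,src=None):
    im=vision.get_image(n)["img"] if src is None else cv2.imread(src)
    c=cv2.resize(im[y0:y1,x0:x1],None,fx=s,fy=s,interpolation=cv2.INTER_CUBIC)
    c=cv2.convertScaleAbs(c,alpha=1.6)
    for k in range((x0+9)//10*10,x1,10):
        cv2.putText(c,str(k),((k-x0)*s,8),0,.3,(0,0,255)); c[:, (k-x0)*s]=c[:,(k-x0)*s]//2+60
    for k in range((y0+9)//10*10,y1,10):
        cv2.putText(c,str(k),(0,(k-y0)*s+4),0,.3,(0,0,255)); c[(k-y0)*s]=c[(k-y0)*s]//2+60
    cv2.imwrite(out,c)
def camd(n):
    return CAM[n]
CAM={"scene":dict(f=348.52054543,c=(261.45874606,192.48860014),k=-0.08724679507584318,r=[1.04245177,2.47154988,-0.9378938],t=[428.66288109,-267.63929756,1533.68510113]),
"side":dict(f=456.60935464,c=(259.58983658,193.78448659),k=-0.05190878297287723,r=[2.47464870e+00,-6.76335879e-02,-6.36502760e-04],t=[-605.48035617,67.37925956,1391.03329438])}
def K(n):
    d=CAM[n]; return np.array([[d['f'],0,d['c'][0]],[0,d['f'],d['c'][1]],[0,0,1]]),np.array([d['k'],0,0,0,0.])
def pix(n,u,v,z):
    d=CAM[n]; k,dc=K(n)
    p=cv2.undistortPoints(np.array([[[u,v]]],float),k,dc)[0,0]
    Rm=cv2.Rodrigues(np.array(d['r']))[0]; o=-Rm.T@np.array(d['t']); ray=Rm.T@np.array([p[0],p[1],1])
    return o+ray*(z-o[2])/ray[2]
def proj(n,P):
    d=CAM[n]; k,dc=K(n)
    return cv2.projectPoints(np.array(P,float).reshape(-1,3),np.array(d['r']),np.array(d['t']),k,dc)[0][:,0]
E
python3 - <<'E'
from h import *
crop("side",200,300,200,300,6,"pics/s1.png","pics/side0.png")
crop("scene",195,275,140,200,9,"pics/c1.png","pics/scene0.png")
crop("side",190,350,110,220,5,"pics/s2.png","pics/side0.png")
crop("scene",270,370,180,280,6,"pics/c2.png","pics/scene0.png")
E
```

```text
(no output)
```

View pics/s1.png

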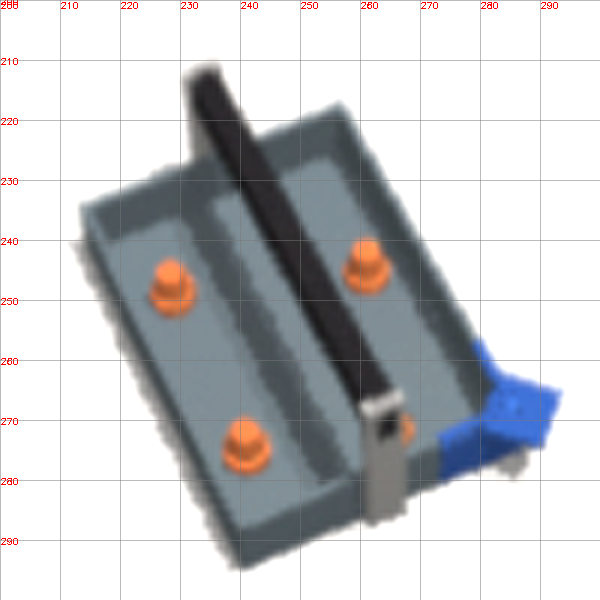

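View pics/c1.png

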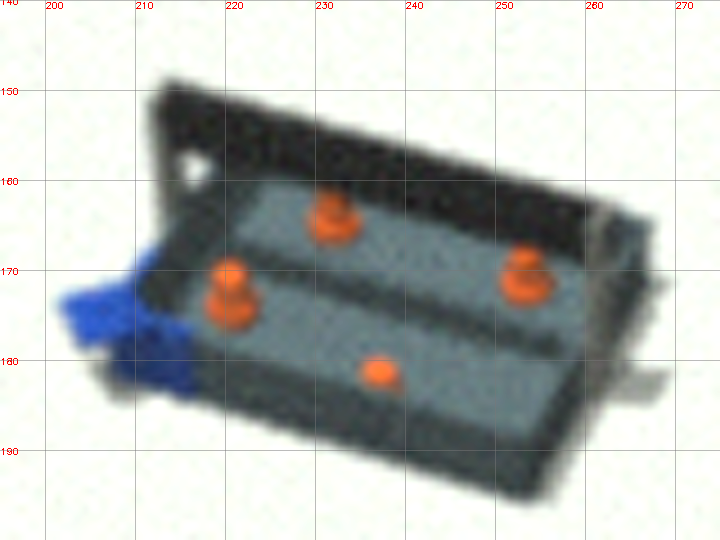

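View pics/s2.png

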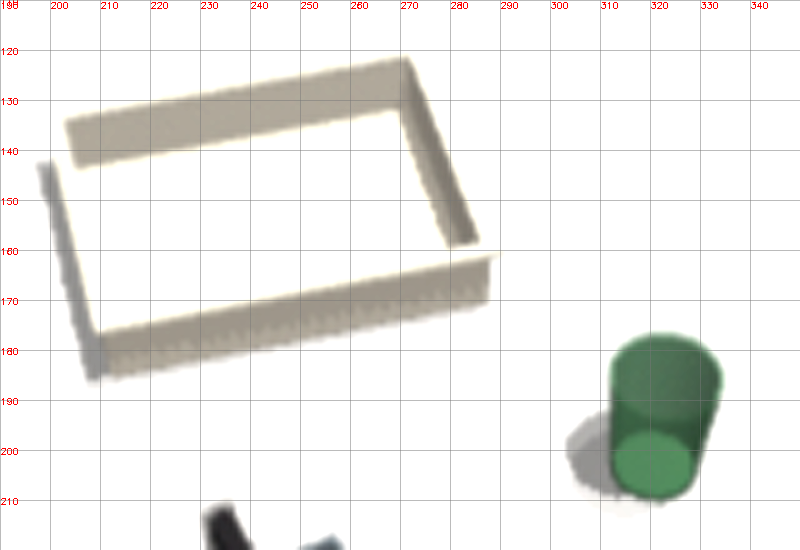

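View pics/c2.png

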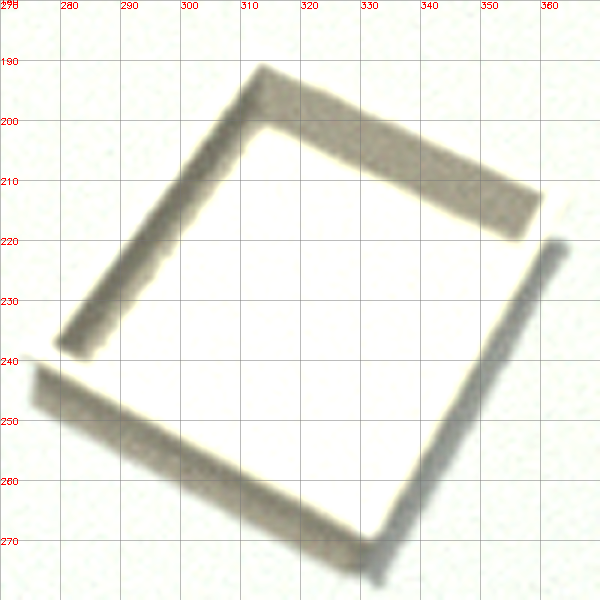

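```bash
python3 - <<'E'
from h import *
from scipy.optimize import least_squares
for n in("side","scene"):
    d=CAM[n];Rm=cv2.Rodrigues(np.array(d['r']))[0];print(n,-Rm.T@np.array(d['t']))
def fit(obs,x0):
    def res(p):
        r=[]
        for n,P,uv in obs:
            c,s=np.cos(p[2]),np.sin(p[2]);P=np.array(P,float)
            W=[p[0]+c*P[0]-s*P[1],p[1]+s*P[0]+c*P[1],P[2]]
            r+=list(proj(n,W)[0]-uv)
        return np.array(r)
    f=least_squares(res,x0,loss='soft_l1');return f.x,np.round(res(f.x).reshape(-1,2),1)
obs=[("side",(-120,90,55),(203,134)),("side",(120,90,55),(271,121.5)),("side",(120,-90,55),(285.5,159)),("side",(-120,90,5),(205.5,143.5)),("side",(120,90,5),(270,132)),
("scene",(-120,90,55),(359.5,213)),("scene",(-120,-90,55),(313,191)),("scene",(-120,90,5),(355,220)),("scene",(-120,-90,5),(313.5,200.5))]
# scene nearest corner identify
for u,v in((203,134),(271,121.5),(285.5,159)): print(pix("side",u,v,55))
for u,v in((359.5,213),(313,191),(279.5,237),(332,271)): print(pix("scene",u,v,55))
obs2=obs[:5]
print(fit(obs2,[600,200,0.1]))
print("carrier")
for u,v,z in((234,211.5,105),(263.5,266,105),(213.5,234,40),(256.5,217,40)): print(pix("side",u,v,z))
for u,v,z in((213,149,105),(262,163,105)): print(pix("scene",u,v,z))
oc=[("side",(100,0,105),(234,212)),("side",(-100,0,105),(263.5,266)),("side",(94,69,40),(213.5,234.5)),("side",(94,-69,40),(256.5,217)),("side",(-94,69,40),(240,288)),
("scene",(-100,0,105),(214,149)),("scene",(-94,69,0),(257,190)) ]
print(fit(oc[:5],[600,0,2.0]))
for n,u,v in(("side",321,203),("side",227,92),("side",228,378),("scene",226,240),("scene",412,285),("scene",195,131)): print(n,pix(n,u,v,0))
for n,u,v in(("side",171.5+0,0),): pass
for u,v in((228.5,249.5),(261,246.5),(241,276),(267,272)): print("st",pix("side",u,v,8))
E
```

```text
side [ 585.12843054 -835.71413067 1124.86739839]
scene [1194.85333651  525.59889507  950.60189058]
[431.23721607 269.90640084  55.        ]
[661.49664174 314.98150337  55.        ]
[696.20126303 139.49456133  55.        ]
[434.9394237  274.75590192  55.        ]
[466.96312279 102.07750658  55.        ]
[694.18342217 148.17238288  55.        ]
[676.34212666 337.75499909  55.        ]
(array([5.62339203e+02, 2.05658209e+02, 1.84847470e-01]), array([[-1. , -0.4],
       [ 0.6, -0.3],
       [ 0.2,  0. ],
       [-1.8,  0.6],
       [ 1.6, -0.2]]))
carrier
[532.87984928 -92.30687316 105.        ]
[ 605.00533995 -267.19211011  105.        ]
[ 470.31313092 -120.18142824   40.        ]
[594.64722808 -68.67140983  40.        ]
[ 602.73886431 -265.99985854  105.        ]
[529.59603705 -86.33495078 105.        ]
(array([ 568.78342514, -180.49842971,    1.96522647]), array([[-0.9, -1.7],
       [ 1. ,  1.9],
       [-0.5, -0.5],
       [ 0.6, -0.4],
       [-0.1,  0.5]]))
side [7.95575046e+02 9.55748838e-02 0.00000000e+00]
side [508.41815181 549.30336981   0.        ]
side [ 505.67582258 -508.47480122    0.        ]
scene [795.47493755   8.28415213   0.        ]
scene [512.76786992 534.52132518   0.        ]
scene [ 506.35185689 -511.26284748    0.        ]
st [ 510.34067874 -154.23256448    8.        ]
st [ 603.1675969  -149.71911999    8.        ]
st [ 543.86730709 -240.49028103    8.        ]
st [ 615.48188267 -232.32979245    8.        ]
```

```bash
cat >> h.py <<'E'
def down(yaw): # tool x down, tool y along world heading yaw
    y=np.array([np.cos(yaw),np.sin(yaw),0]);x=np.array([0,0,-1.]);return np.column_stack([x,y,np.cross(x,y)])
def togo(pos,Rt,n=8):
    o=ctrl.get_obs();Rc=R.from_rotvec(o['orientation']).as_matrix()
    w=R.from_matrix(Rc.T@Rt).as_rotvec(); d=np.array(pos)-o['ee_pos']
    print("t",o['t'],"pos",o['ee_pos'].round(1),"q",o['qpos'].round(3),"F",o['ft_force'].round(1),"w",round(o['width'],1))
    print("tool axes",Rc.round(3).tolist())
    print("d world",d.round(1),"shift now-frame m",(Rc.T@d/1000).round(4),"shift target-frame",(Rt.T@d/1000).round(4),"turn",w.round(4),"deg",np.degrees(np.linalg.norm(w)).round(1))
E
python3 - <<'E'
from h import *
for s in(0,np.pi): togo([568,-179,222],down(1.962+np.pi/2+s))
E
```

```text
t 0.15 pos [222.8 583.5 222.1] q [ 1.187  0.424  1.63  -0.     1.089 -0.019] F [ 0.6 -0.5 -0.5] w 87.7
tool axes [[-0.0, 0.357, 0.934], [-0.001, 0.934, -0.357], [-1.0, -0.001, -0.0]]
d world [ 3.452e+02 -7.625e+02 -1.000e-01] shift now-frame m [ 0.0008 -0.5892  0.5945] shift target-frame [ 1.000e-04 -2.840e-02 -8.365e-01] turn [-2.3268e+00 -1.4000e-03  6.0000e-04] deg 133.3
t 0.15 pos [222.8 583.5 222.1] q [ 1.187  0.424  1.63  -0.     1.089 -0.019] F [ 0.6 -0.5 -0.5] w 87.7
tool axes [[-0.0, 0.357, 0.934], [-0.001, 0.934, -0.357], [-1.0, -0.001, -0.0]]
d world [ 3.452e+02 -7.625e+02 -1.000e-01] shift now-frame m [ 0.0008 -0.5892  0.5945] shift target-frame [1.000e-04 2.840e-02 8.365e-01] turn [8.148e-01 5.000e-04 1.200e-03] deg 46.7
```

```bash
python3 -m crank '[[[0,-0.01,0.01],[0,0,0],0.0878],[[0,-0.02,0.02],[0,0,0],0.0878],[[0,-0.024,0.024],[0,0,0],0.0878],[[0,-0.024,0.024],[0,0,0],0.0878],[[0,-0.024,0.024],[0,0,0],0.0878],[[0,-0.024,0.024],[0,0,0],0.0878],[[0,-0.024,0.024],[0,0,0],0.0878],[[0,-0.024,0.024],[0,0,0],0.0878]]'
python3 -m crank '[[[0,-0.024,0.024],[0,0,0],0.0878],[[0,-0.024,0.024],[0,0,0],0.0878],[[0,-0.024,0.024],[0,0,0],0.0878],[[0,-0.024,0.024],[0,0,0],0.0878],[[0,-0.024,0.024],[0,0,0],0.0878],[[0,-0.024,0.024],[0,0,0],0.0878],[[0,-0.024,0.024],[0,0,0],0.0878],[[0,-0.024,0.024],[0,0,0],0.0878]]'
python3 - <<'E'
from h import *
togo([568,-179,222],down(1.962-np.pi/2))
E
```

```text
t: 0.82
ee_pos: [323.6, 356.7, 222.6]
orientation: [0.286, 1.552, -0.286]
ft_force: [0.3, -0.3, -1.0]
width: 88.2
t: 1.48
ee_pos: [434.0, 109.0, 222.7]
orientation: [0.286, 1.552, -0.286]
ft_force: [-0.1, 0.1, -0.1]
width: 87.6
t 1.4833 pos [434.  109.  222.7] q [ 0.22   0.159  2.007 -0.     0.976 -0.986] F [-0.1  0.1 -0.1] w 87.6
tool axes [[0.0, 0.357, 0.934], [-0.0, 0.934, -0.357], [-1.0, -0.0, 0.0]]
d world [ 134.  -288.    -0.7] shift now-frame m [ 0.0008 -0.2212  0.228 ] shift target-frame [0.0007 0.0141 0.3174] turn [8.147e-01 1.000e-04 1.000e-04] deg 46.7
```

```bash
python3 -m crank '[[[0,0,0],[0.1,0,0],0.0878],[[0,0,0],[0.1,0,0],0.0878],[[0,0,0],[0.102,0,0],0.0878],[[0,0,0],[0.102,0,0],0.0878],[[0,0,0],[0.102,0,0],0.0878],[[0,0,0],[0.102,0,0],0.0878],[[0,0,0],[0.102,0,0],0.0878],[[0,0,0],[0.105,0,0],0.0878]]'
python3 -m crank '[[[0,0.002,0.025],[0,0,0],0.0878],[[0,0.002,0.035],[0,0,0],0.0878],[[0,0.002,0.035],[0,0,0],0.0878],[[0,0.002,0.035],[0,0,0],0.0878],[[0,0.002,0.035],[0,0,0],0.0878],[[0,0.002,0.035],[0,0,0],0.0878],[[0,0.002,0.035],[0,0,0],0.0878],[[0,0,0.035],[0,0,0],0.0878]]'
python3 - <<'E'
from h import *
togo([568,-179,222],down(1.962-np.pi/2))
E
```

```text
t: 2.15
ee_pos: [433.6, 110.6, 222.6]
orientation: [0.92, 1.367, -0.921]
ft_force: [-0.1, 0.1, 0.1]
width: 88.0
t: 2.82
ee_pos: [549.8, -135.1, 222.6]
orientation: [0.917, 1.369, -0.917]
ft_force: [1.3, -0.2, -0.4]
width: 87.7
t 2.8167 pos [ 549.8 -135.1  222.6] q [-0.262  0.338  1.762 -0.     1.042 -0.653] F [ 1.3 -0.2 -0.4] w 87.7
tool axes [[-0.0, 0.925, 0.381], [-0.0, 0.381, -0.925], [-1.0, -0.0, -0.0]]
d world [ 18.2 -43.9  -0.6] shift now-frame m [0.0006 0.0001 0.0475] shift target-frame [0.0006 0.0001 0.0475] turn [-0.0005 -0.0001  0.0003] deg 0.0
```

```bash
python3 -m crank '[[[0,0,0.025],[0,0,0],0.0878],[[0,0,0.012],[0,0,0],0.0878],[[0,0,0],[0,0,0],0.0878],[[0,0,0],[0,0,0],0.0878],[[0,0,0],[0,0,0],0.0878],[[0,0,0],[0,0,0],0.0878],[[0,0,0],[0,0,0],0.0878],[[0,0,0],[0,0,0],0.0878]]'
python3 - <<'E'
from h import *
togo([568,-179,222],down(1.962-np.pi/2))
cv2.imwrite("pics/w1.png",vision.get_image("wrist")["img"])
E
```

```text
t: 3.48
ee_pos: [564.1, -166.1, 222.9]
orientation: [0.916, 1.37, -0.915]
ft_force: [0.0, -0.2, -0.2]
width: 87.6
t 3.4833 pos [ 564.1 -166.1  222.9] q [-0.307  0.369  1.714  0.     1.059 -0.699] F [ 0.  -0.2 -0.2] w 87.6
tool axes [[0.0, 0.924, 0.382], [0.0, 0.382, -0.924], [-1.0, 0.0, 0.0]]
d world [  3.9 -12.9  -0.9] shift now-frame m [ 0.0009 -0.0013  0.0134] shift target-frame [ 0.0009 -0.0013  0.0134] turn [ 0.0011  0.     -0.0001] deg 0.1
```

View pics/w1.png

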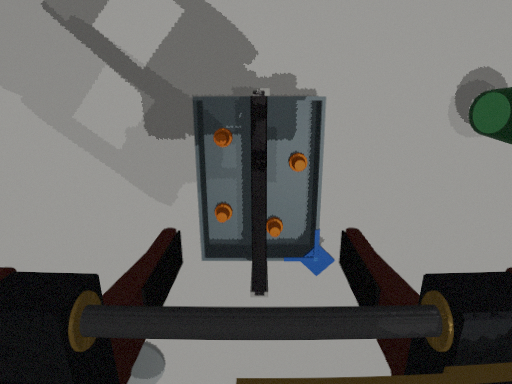

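The bar runs straight up the image from (259,93) to (259,293), midway between the fingers. I'll get its world centre.

```bash
cat >> h.py <<'E'
def wpix(u,v,z,o):
    k=np.array([[323.18781721,0,260.5526902],[0,323.18781721,193.95866055],[0,0,1]])
    H=np.array([[-8.38362207e-04,-2.87695788e-01,9.57721479e-01,-162.365669],[9.99999295e-01,-1.04601790e-03,5.61151321e-04,.174690976],[8.40352938e-04,9.57721274e-01,2.87696462e-01,-79.9763958],[0,0,0,1]])
    p=cv2.undistortPoints(np.array([[[u,v]]],float),k,np.array([-0.07079866,0,0,0,0.]))[0,0]
    T=np.eye(4);T[:3,:3]=R.from_rotvec(o['orientation']).as_matrix();T[:3,3]=o['ee_pos'];T=T@H
    ray=T[:3,:3]@[p[0],p[1],1]; return T[:3,3]+ray*(z-T[2,3])/ray[2]
E
python3 - <<'E'
from h import *
o=ctrl.get_obs()
crop("wrist",235,335,80,150,7,"pics/w1a.png","pics/w1.png")
crop("wrist",235,335,230,300,7,"pics/w1b.png","pics/w1.png")
a=wpix(259,94,105,o);b=wpix(259.5,294,105,o);print(a,b,(a+b)/2,np.linalg.norm(a-b),np.arctan2(*(a-b)[1::-1]))
for u,v in((194,97),(325,97),(204,260)):print(wpix(u,v,40,o))
E
```

```text
[531.72399051 -90.10295404 105.        ] [ 605.20393893 -267.58515604  105.        ] [ 568.46396472 -178.84405504  105.        ] 192.09173549621246 1.9633242514809515
[ 470.26353391 -117.66610198   40.        ]
[595.262663   -66.11428043  40.        ]
[ 542.5700373  -289.98957408   40.        ]
```

View pics/w1a.png

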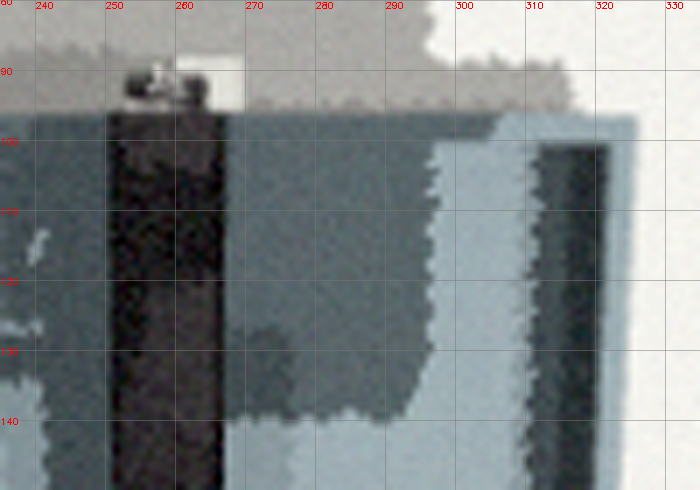

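View pics/w1b.png

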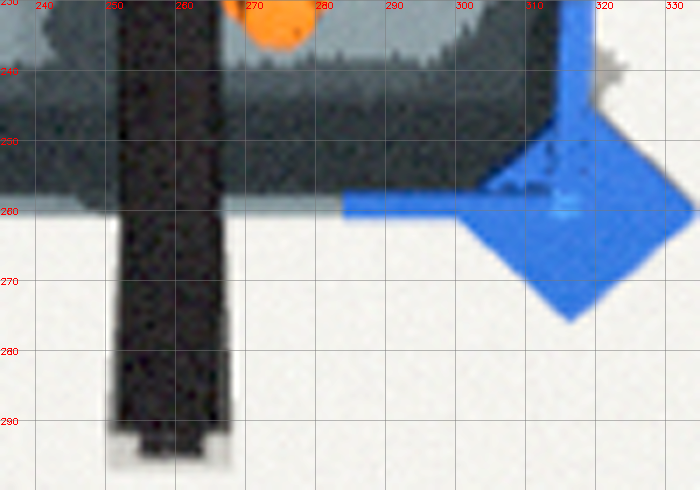

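```bash
python3 -m crank '[[[0,-0.001,0.013],[0,0,0],0.0878],[[0.015,0,0],[0,0,0],0.0878],[[0.025,0,0],[0,0,0],0.0878],[[0.025,0,0],[0,0,0],0.0878],[[0.02,0,0],[0,0,0],0.0878],[[0.015,0,0],[0,0,0],0.0878],[[0,0,0],[0,0,0],0.0878],[[0,0,0],[0,0,0],0.0878]]'
python3 - <<'E'
from h import *
togo([568.3,-179,72],down(1.963-np.pi/2))
E
```

```text
t: 4.2
ee_pos: [568.1, -179.9, 122.1]
orientation: [0.916, 1.371, -0.917]
ft_force: [-0.2, -0.4, -0.1]
width: 87.6
t 4.2 pos [ 568.1 -179.9  122.1] q [-0.327  0.511  1.76  -0.     0.872 -0.717] F [-0.2 -0.4 -0.1] w 87.6
tool axes [[-0.001, 0.925, 0.381], [0.0, 0.381, -0.925], [-1.0, -0.001, -0.001]]
d world [  0.2   0.9 -50.1] shift now-frame m [ 0.0501  0.0006 -0.0007] shift target-frame [ 0.0501  0.0005 -0.0008] turn [-0.0013 -0.0009  0.0012] deg 0.1
```

```bash
python3 -m crank '[[[0.012,0,-0.001],[0,0,0],0.0878],[[0.015,0.0005,0],[0,0,0],0.0878],[[0.013,0,0],[0,0,0],0.0878],[[0.01,0,0],[0,0,0],0.0878],[[0,0,0],[0,0,0],0.0878],[[0,0,0],[0,0,0],0.0878],[[0,0,0],[0,0,0],0.05],[[0,0,0],[0,0,0],0.03]]'
python3 -m crank '[[[0,0,0],[0,0,0],0.02],[[0,0,0],[0,0,0],0.012],[[0,0,0],[0,0,0],0.005],[[0,0,0],[0,0,0],0],[[0,0,0],[0,0,0],0],[[0,0,0],[0,0,0],0],[[0,0,0],[0,0,0],0],[[0,0,0],[0,0,0],0]]'
python3 - <<'E'
from h import *
togo([568.3,-179,72],down(1.963-np.pi/2))
cv2.imwrite("pics/w2.png",vision.get_image("wrist")["img"])
E
```

```text
t: 4.87
ee_pos: [568.9, -178.6, 73.4]
orientation: [0.917, 1.368, -0.916]
ft_force: [0.2, 0.0, -0.1]
width: 77.8
t: 5.53
ee_pos: [568.3, -178.4, 72.7]
orientation: [0.916, 1.369, -0.916]
ft_force: [0.5, 0.5, -0.8]
width: 24.7
t 5.5333 pos [ 568.3 -178.4   72.7] q [-0.324  0.584  1.78   0.     0.778 -0.715] F [ 0.5  0.5 -0.8] w 24.7
tool axes [[-0.0, 0.924, 0.381], [0.0, 0.381, -0.924], [-1.0, -0.0, -0.0]]
d world [-0.  -0.6 -0.7] shift now-frame m [ 0.0007 -0.0003  0.0006] shift target-frame [ 0.0007 -0.0003  0.0006] turn [-0.0011 -0.      0.    ] deg 0.1
```

View pics/w2.png

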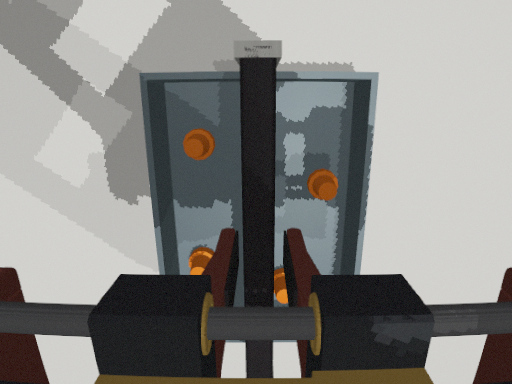

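The fingers straddle the bar's middle symmetrically (pads at x≈228 and 292, bar at 259). They are still closing.

```bash
python3 -m crank '[[[0,0,0],[0,0,0],0],[[0,0,0],[0,0,0],0],[[0,0,0],[0,0,0],0],[[0,0,0],[0,0,0],0],[[0,0,0],[0,0,0],0],[[0,0,0],[0,0,0],0],[[0,0,0],[0,0,0],0],[[0,0,0],[0,0,0],0]]'
```

```text
t: 6.25
ee_pos: [568.3, -178.4, 72.7]
orientation: [0.917, 1.369, -0.917]
ft_force: [0.3, -0.3, -0.7]
width: 14.0
```

Gripped (14.0 mm). Lift slowly.

```bash
python3 -m crank '[[[-0.003,0,0],[0,0,0],0],[[-0.005,0,0],[0,0,0],0],[[-0.008,0,0],[0,0,0],0],[[-0.01,0,0],[0,0,0],0],[[-0.01,0,0],[0,0,0],0],[[-0.008,0,0],[0,0,0],0],[[-0.005,0,0],[0,0,0],0],[[-0.003,0,0],[0,0,0],0]]'
python3 - <<'E'
from h import *
togo([494,250,262],down(1.963-np.pi/2))
cv2.imwrite("pics/side2.png",vision.get_image("side")["img"])
crop("side",180,320,170,290,5,"pics/s3.png","pics/side2.png")
E
```

```text
t: 6.92
ee_pos: [568.8, -178.6, 126.1]
orientation: [0.917, 1.367, -0.916]
ft_force: [1.0, -0.3, -2.2]
width: 14.0
t 6.9167 pos [ 568.8 -178.6  126.1] q [-0.324  0.505  1.76   0.     0.875 -0.715] F [ 1.  -0.3 -2.2] w 14.0
tool axes [[0.002, 0.925, 0.381], [-0.001, 0.381, -0.925], [-1.0, 0.001, 0.001]]
d world [-74.8 428.6 135.9] shift now-frame m [-0.1363  0.0943 -0.4246] shift target-frame [-0.1359  0.0946 -0.4246] turn [-0.0012  0.0011 -0.0013] deg 0.1
```

View pics/s3.png

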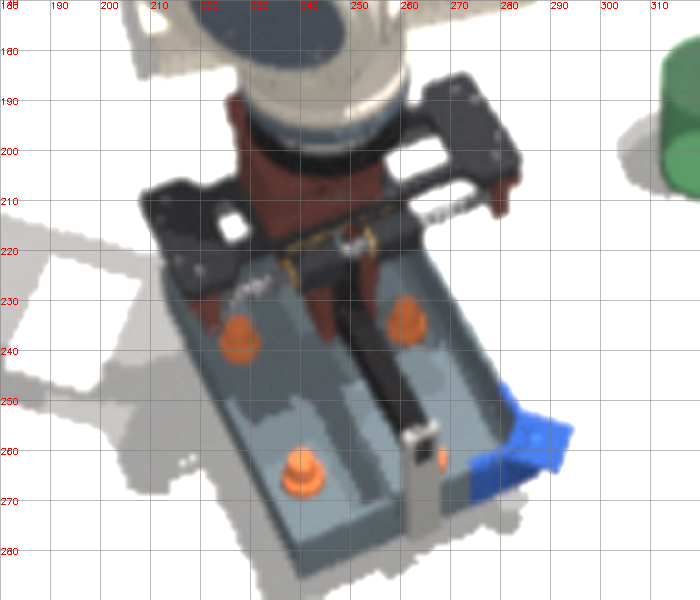

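Carrier is level, all four stoppers still standing. Lift further, then traverse.

```bash
python3 -m crank '[[[-0.008,0,0],[0,0,0],0],[[-0.015,0,0],[0,0,0],0],[[-0.02,0,0],[0,0,0],0],[[-0.024,0,0],[0,0,0],0],[[-0.024,0,0],[0,0,0],0],[[-0.02,0,0],[0,0,0],0],[[-0.015,0,0],[0,0,0],0],[[-0.008,0,0],[0,0,0],0]]'
python3 -m crank '[[[0,0.001,-0.004],[0,0,0],0],[[0,0.002,-0.008],[0,0,0],0],[[0,0.0025,-0.011],[0,0,0],0],[[0,0.003,-0.013],[0,0,0],0],[[0,0.0033,-0.015],[0,0,0],0],[[0,0.0033,-0.015],[0,0,0],0],[[0,0.0033,-0.015],[0,0,0],0],[[0,0.0033,-0.015],[0,0,0],0]]'
python3 -m crank '[[[0,0.0033,-0.015],[0,0,0],0],[[0,0.0033,-0.015],[0,0,0],0],[[0,0.0033,-0.015],[0,0,0],0],[[0,0.0033,-0.015],[0,0,0],0],[[0,0.0033,-0.015],[0,0,0],0],[[0,0.0033,-0.015],[0,0,0],0],[[0,0.0033,-0.015],[0,0,0],0],[[0,0.0033,-0.015],[0,0,0],0]]'
python3 - <<'E'
from h import *
togo([494,250,262],down(1.963-np.pi/2))
E
```

```text
t: 7.63
ee_pos: [569.0, -178.6, 261.0]
orientation: [0.917, 1.367, -0.916]
ft_force: [0.7, 0.0, -2.0]
width: 14.0
t: 8.3
ee_pos: [551.2, -79.3, 258.3]
orientation: [0.916, 1.37, -0.916]
ft_force: [-0.7, 0.4, -3.6]
width: 13.9
t: 8.97
ee_pos: [529.5, 41.6, 258.5]
orientation: [0.916, 1.37, -0.916]
ft_force: [-0.7, 0.4, -2.4]
width: 13.4
t 8.9667 pos [529.5  41.6 258.5] q [ 0.056  0.243  1.803  0.     1.096 -0.336] F [-0.7  0.4 -2.4] w 13.4
tool axes [[-0.001, 0.924, 0.382], [0.0, 0.382, -0.924], [-1.0, -0.0, -0.0]]
d world [-35.5 208.4   3.5] shift now-frame m [-0.0035  0.0467 -0.2061] shift target-frame [-0.0035  0.0468 -0.2061] turn [-0.0003 -0.0003  0.0004] deg 0.0
```

```bash
python3 -m crank '[[[-0.0005,0.0033,-0.015],[0,0,0],0],[[-0.0005,0.0033,-0.015],[0,0,0],0],[[-0.0005,0.0033,-0.015],[0,0,0],0],[[-0.0005,0.0033,-0.015],[0,0,0],0],[[-0.0005,0.0033,-0.015],[0,0,0],0],[[-0.0005,0.0033,-0.015],[0,0,0],0],[[0,0.0033,-0.015],[0,0,0],0],[[0,0.0033,-0.015],[0,0,0],0]]'
python3 -m crank '[[[0,0.0033,-0.015],[0,0,0],0],[[0,0.0033,-0.015],[0,0,0],0],[[0,0.003,-0.014],[0,0,0],0],[[0,0.0025,-0.012],[0,0,0],0],[[0,0.002,-0.01],[0,0,0],0],[[0,0.0015,-0.007],[0,0,0],0],[[0,0.001,-0.004],[0,0,0],0],[[0,0,0],[0,0,0],0]]'
python3 - <<'E'
from h import *
togo([494,250,262],down(1.963-np.pi/2))
cv2.imwrite("pics/side3.png",vision.get_image("side")["img"])
cv2.imwrite("pics/scene3.png",vision.get_image("scene")["img"])
crop("side",150,310,60,190,5,"pics/s4.png","pics/side3.png")
crop("scene",250,400,130,280,4,"pics/c4.png","pics/scene3.png")
E
```

```text
t: 9.63
ee_pos: [507.9, 162.5, 261.5]
orientation: [0.916, 1.37, -0.916]
ft_force: [0.4, 0.1, -1.9]
width: 13.7
t: 10.3
ee_pos: [494.9, 238.9, 261.6]
orientation: [0.916, 1.369, -0.916]
ft_force: [0.8, -0.3, -2.0]
width: 14.1
t 10.3 pos [494.9 238.9 261.6] q [0.428 0.268 1.762 0.    1.112 0.036] F [ 0.8 -0.3 -2. ] w 14.1
tool axes [[0.0, 0.924, 0.382], [0.0, 0.382, -0.924], [-1.0, 0.0, -0.0]]
d world [-0.9 11.1  0.4] shift now-frame m [-0.0004  0.0034 -0.0107] shift target-frame [-0.0004  0.0034 -0.0107] turn [-0.0003 -0.     -0.    ] deg 0.0
```

View pics/s4.png

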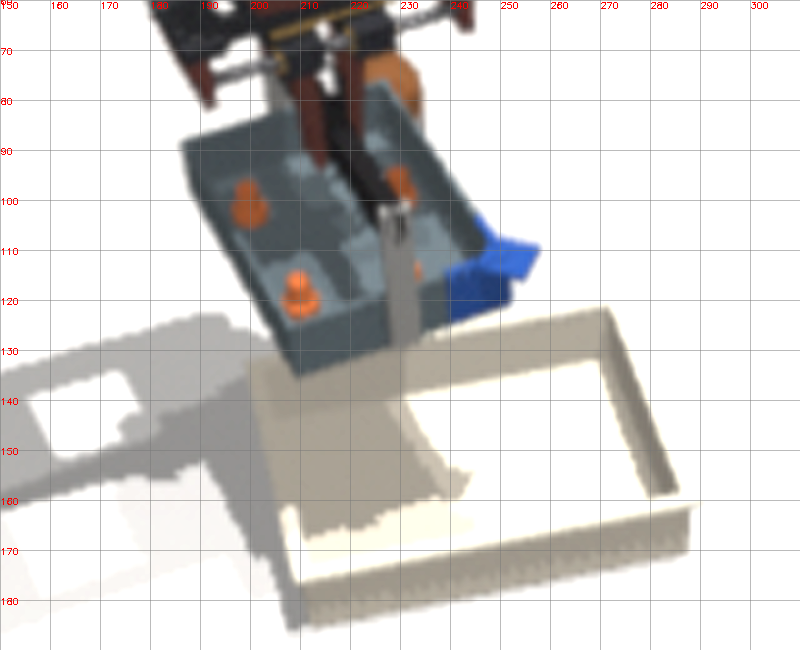

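View pics/c4.png

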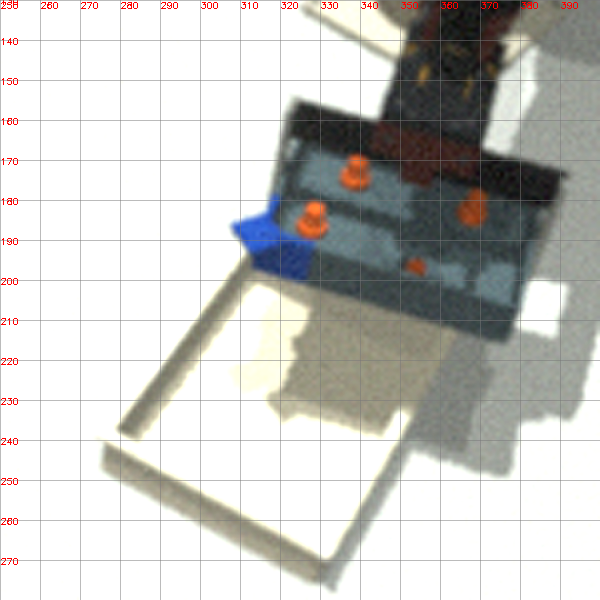

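Everything is level and clear, with the drain corner computed at about (+21, −31) mm in the basin frame. Now tilt about the horizontal axis across the drain diagonal, which in tool axes is (0, 0.811, −0.586).

```bash
python3 -m crank '[[[0,0,0],[0,0,0],0],[[0,0,0],[0,0,0],0],[[0,0,0],[0,0.008,-0.0058],0],[[0,0,0],[0,0.016,-0.0116],0],[[0,0,0],[0,0.02,-0.0145],0],[[0,0,0],[0,0.02,-0.0145],0],[[0,0,0],[0,0.02,-0.0145],0],[[0,0,0],[0,0.02,-0.0145],0]]'
python3 -m crank '[[[0,0,0],[0,0.02,-0.0145],0],[[0,0,0],[0,0.02,-0.0145],0],[[0,0,0],[0,0.02,-0.0145],0],[[0,0,0],[0,0.02,-0.0145],0],[[0,0,0],[0,0.02,-0.0145],0],[[0,0,0],[0,0.02,-0.0145],0],[[0,0,0],[0,0.02,-0.0145],0],[[0,0,0],[0,0.02,-0.0145],0]]'
python3 - <<'E'
from h import *
togo([494,239,262],down(1.963-np.pi/2))
cv2.imwrite("pics/side4.png",vision.get_image("side")["img"])
crop("side",150,310,60,190,5,"pics/s5.png","pics/side4.png")
E
```

```text
t: 11.07
ee_pos: [495.4, 238.0, 261.7]
orientation: [0.929, 1.503, -0.937]
ft_force: [-0.2, -0.3, -2.9]
width: 13.9
t: 11.73
ee_pos: [495.2, 238.1, 261.7]
orientation: [0.943, 1.708, -0.964]
ft_force: [0.6, -0.1, -2.5]
width: 13.6
t 11.7333 pos [495.2 238.1 261.7] q [ 0.29   0.376  1.647  0.249  1.349 -0.184] F [ 0.6 -0.1 -2.5] w 13.6
tool axes [[-0.274, 0.898, 0.344], [0.169, 0.398, -0.902], [-0.947, -0.189, -0.261]]
d world [-1.2  0.9  0.3] shift now-frame m [ 0.0002 -0.0008 -0.0013] shift target-frame [-0.0003 -0.0008 -0.0013] turn [-0.0011 -0.266   0.1925] deg 18.8
```

View pics/s5.png

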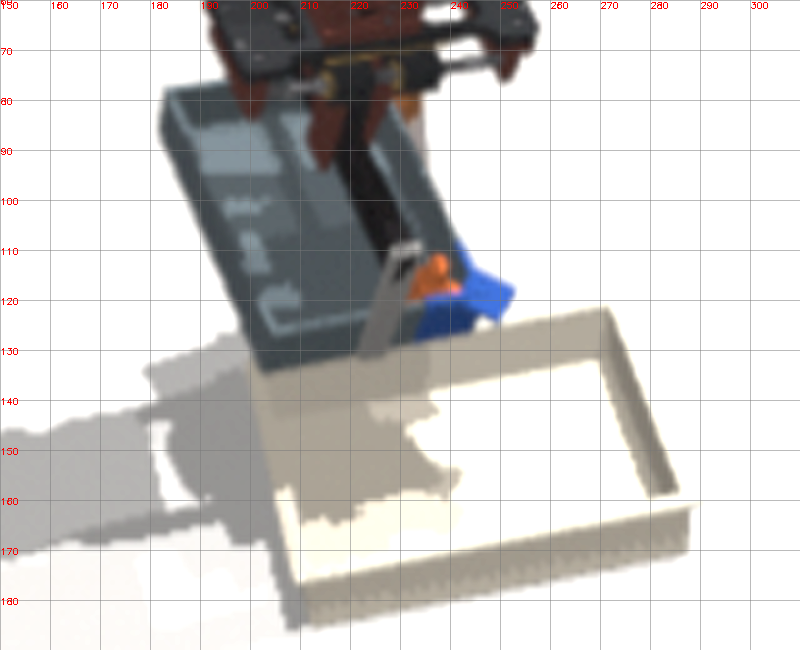

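At about 19° the stoppers have already bunched at the blue corner (435,265 in the crop); on to about 30°.

```bash
python3 -m crank '[[[0,0,0],[0,0.02,-0.0145],0],[[0,0,0],[0,0.02,-0.0145],0],[[0,0,0],[0,0.02,-0.0145],0],[[0,0,0],[0,0.02,-0.0145],0],[[0,0,0],[0,0.02,-0.0145],0],[[0,0,0],[0,0.02,-0.0145],0],[[0,0,0],[0,0.016,-0.0116],0],[[0,0,0],[0,0.008,-0.0058],0]]'
python3 -m crank '[[[0,0,0],[0,0,0],0],[[0,0,0],[0,0,0],0],[[0,0,0],[0,0,0],0],[[0,0,0],[0,0,0],0],[[0,0,0],[0,0,0],0],[[0,0,0],[0,0,0],0],[[0,0,0],[0,0,0],0],[[0,0,0],[0,0,0],0]]'
python3 - <<'E'
from h import *
togo([494,239,262],down(1.963-np.pi/2))
for n in("side","scene","wrist"): cv2.imwrite(f"pics/{n}5.png",vision.get_image(n)["img"])
crop("side",150,310,60,190,5,"pics/s6.png","pics/side5.png")
crop("scene",260,400,130,270,5,"pics/c6.png","pics/scene5.png")
o=ctrl.get_obs();Rc=R.from_rotvec(o['orientation']).as_matrix()
# carrier x=-tool z, y=-tool y, z=-tool x ; handle = tcp -19*toolx
g=o['ee_pos']-19*Rc[:,0]
def cw(p): p=np.array(p)-[0,0,91]; return g-Rc[:,2]*p[0]-Rc[:,1]*p[1]-Rc[:,0]*p[2]
D=cw((-90,-65,4));print("drain",D)
r=D[:2]-[563,208];c,s=np.cos(.185),np.sin(.185);print("basin",c*r[0]+s*r[1],-s*r[0]+c*r[1])
for nm,p in(("corner outer top",(-94,-69,40)),("-x+y top",(-94,69,40)),("+x+y top",(94,69,40)),("r90 x",(-4,-65,40)),("drain",(-90,-65,4))):
    print(nm,[proj(n,cw(p))[0].round(1) for n in("side","scene")])
E
```

```text
t: 12.45
ee_pos: [495.3, 237.9, 261.3]
orientation: [0.95, 1.893, -0.984]
ft_force: [-0.2, 0.1, -2.8]
width: 13.6
t: 13.12
ee_pos: [495.1, 238.2, 261.8]
orientation: [0.95, 1.891, -0.983]
ft_force: [-0.1, -0.1, -2.8]
width: 14.0
t 13.1167 pos [495.1 238.2 261.8] q [ 0.233  0.448  1.588  0.35   1.483 -0.257] F [-0.1 -0.1 -2.8] w 14.0
tool axes [[-0.411, 0.862, 0.296], [0.253, 0.42, -0.872], [-0.876, -0.283, -0.391]]
d world [-1.1  0.8  0.2] shift now-frame m [ 0.0004 -0.0007 -0.0011] shift target-frame [-0.0002 -0.0007 -0.0012] turn [-0.001  -0.4081  0.2955] deg 28.9
drain [549.84709541 204.19232373 148.52479916]
basin -13.628875572139311 -1.3232718287278211
corner outer top [array([243.3, 120.5]), array([321.2, 197.4])]
-x+y top [array([201.9, 126.2]), array([331.2, 159.1])]
+x+y top [array([182.2,  71.1]), array([392.7, 158.6])]
r90 x [array([232.3,  95.1]), array([350.9, 197.6])]
drain [array([237.3, 125.3]), array([326.5, 202.1])]
```

View pics/s6.png

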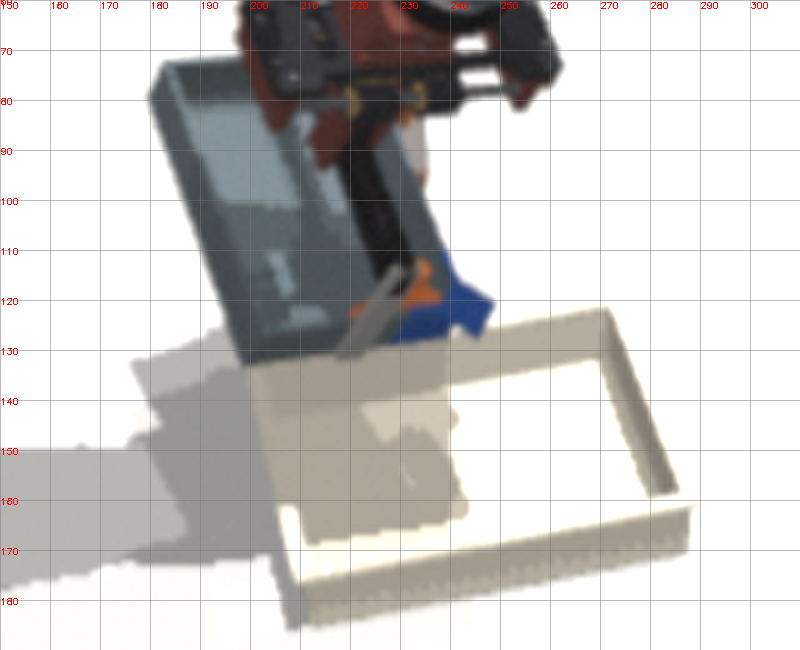

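View pics/c6.png

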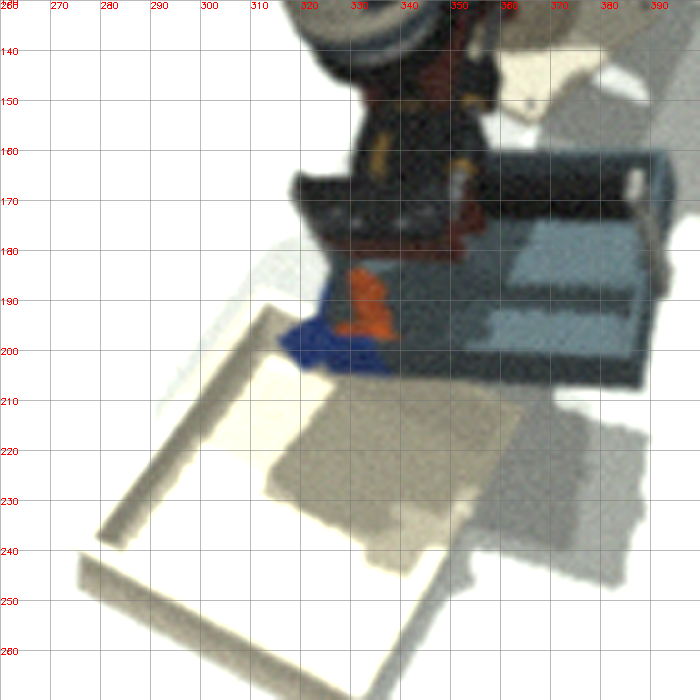

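View pics/wrist5.png

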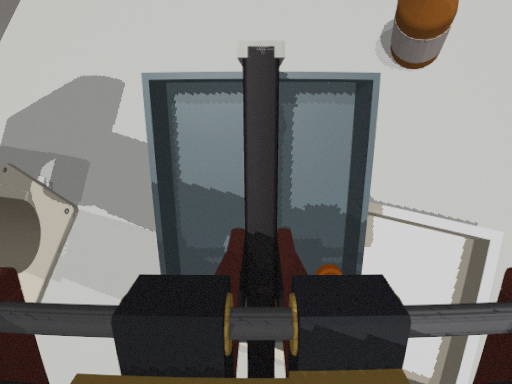

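```bash
python3 - <<'E'
from h import *
o=ctrl.get_obs();Rc=R.from_rotvec(o['orientation']).as_matrix()
g=o['ee_pos']-19*Rc[:,0]
def cw(p): p=np.array(p)-[0,0,91]; return g-Rc[:,2]*p[0]-Rc[:,1]*p[1]-Rc[:,0]*p[2]
print("side, -x wall:")
for y in(-54,-32,-10,0,12,24,35): print(y,[proj("side",cw((-79,y,z)))[0].round(1).tolist() for z in(4,12,28)],[proj("scene",cw((-79,y,z)))[0].round(1).tolist() for z in(4,28)])
print("-y wall:")
for x in(-79,-57,-35,-13): print(x,[proj("side",cw((x,-54,z)))[0].round(1).tolist() for z in(4,28)],[proj("scene",cw((x,-54,z)))[0].round(1).tolist() for z in(4,28)])
crop("side",205,255,95,135,15,"pics/s7.png","pics/side5.png")
crop("scene",310,360,170,210,15,"pics/c7.png","pics/scene5.png")
E
```

```text
side, -x wall:
-54 [[233.0, 122.7], [234.0, 121.4], [235.9, 118.8]] [[330.7, 199.1], [328.3, 195.2]]
-32 [[226.7, 123.5], [227.6, 122.2], [229.5, 119.6]] [[332.3, 192.9], [329.9, 188.9]]
-10 [[220.4, 124.4], [221.2, 123.1], [223.0, 120.5]] [[333.8, 186.8], [331.5, 182.7]]
0 [[217.4, 124.8], [218.3, 123.5], [220.1, 120.9]] [[334.5, 184.0], [332.2, 179.9]]
12 [[213.9, 125.3], [214.7, 124.0], [216.5, 121.3]] [[335.3, 180.7], [333.0, 176.6]]
24 [[210.3, 125.8], [211.1, 124.5], [212.9, 121.8]] [[336.1, 177.5], [333.8, 173.3]]
35 [[207.0, 126.2], [207.8, 124.9], [209.5, 122.3]] [[336.8, 174.5], [334.6, 170.3]]
-y wall:
-79 [[233.0, 122.7], [235.9, 118.8]] [[330.7, 199.1], [328.3, 195.2]]
-57 [[230.7, 116.4], [233.5, 112.5]] [[337.6, 199.5], [335.3, 195.5]]
-35 [[228.3, 110.3], [231.1, 106.3]] [[344.6, 199.8], [342.4, 195.9]]
-13 [[226.0, 104.2], [228.7, 100.1]] [[351.7, 200.2], [349.6, 196.2]]
```

View pics/s7.png

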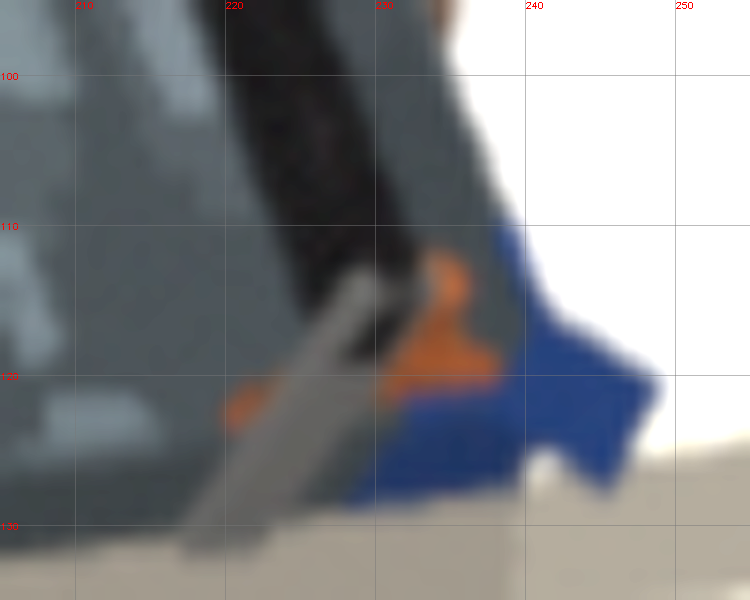

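View pics/c7.png

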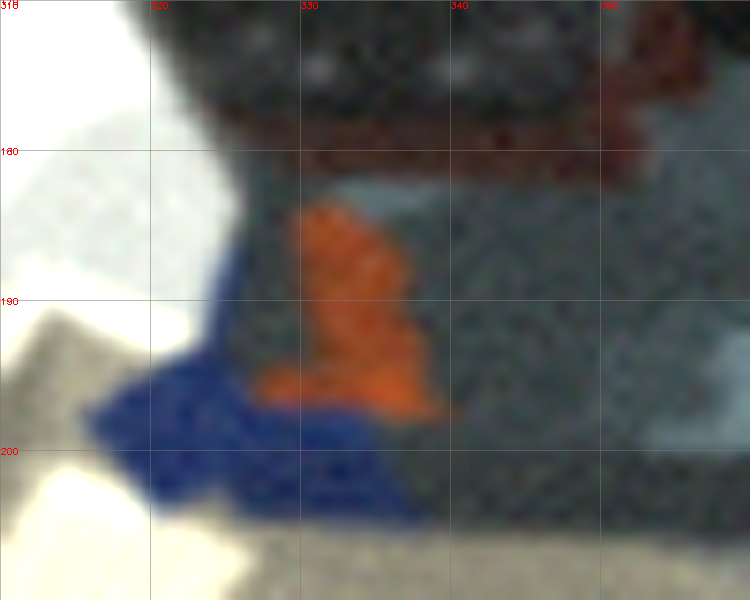

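All orange lies within about 60 mm of the corner: the furthest stopper is at y≈−10 along the −x wall, and the rest of the floor is empty in all three views. One more rest call to confirm it is still.

```bash
python3 -m crank '[[[0,0,0],[0,0,0],0],[[0,0,0],[0,0,0],0],[[0,0,0],[0,0,0],0],[[0,0,0],[0,0,0],0],[[0,0,0],[0,0,0],0],[[0,0,0],[0,0,0],0],[[0,0,0],[0,0,0],0],[[0,0,0],[0,0,0],0]]'
python3 - <<'E'
from h import *
for n in("side","scene"):
    b=vision.get_image(n)["img"];a=cv2.imread(f"pics/{n}5.png")
    d=cv2.absdiff(a,b).max(2);print(n,d.max(),(d>40).sum())
    cv2.imwrite(f"pics/{n}6.png",b)
print(ctrl.get_obs()['width'])
E
```

```text
t: 13.93
ee_pos: [495.2, 238.1, 261.7]
orientation: [0.95, 1.891, -0.984]
ft_force: [-0.8, 0.6, -2.6]
width: 14.0
side 32 0
scene 25 0
14.072037008404601
```

Nothing has moved in either view beyond image noise. Handing in.

```bash
python3 -c "
from workcell import workorder
print(workorder.close_job())"
```

```text
the job is handed in; nothing more can be done
None
```

I lifted the carrier by the middle of its bar and carried it level to the basin. There I tilted it about 29° towards the blue corner and handed the job in with the gripper still holding it, at about 14 s of the 48 s allowed.

What the last checks showed:
- **Drain corner:** it is about 149 mm above the bench and within about 15 mm of the basin's centre, by calculation from the measured arm pose. The carrier in the side view fits that pose.
- **Stoppers:** all the orange visible lies within about 60 mm of the drain corner, and the rest of the tray is empty in all three views. The four are packed together and partly hidden by the bar, leg and gripper, so I did not see each one separately.
- **Stillness and grip:** pictures about 0.8 s apart show no motion beyond image noise, and the grip is steady at 14 mm.
- **Other objects:** I kept clear of the flask, beaker and bottle throughout, but did not re-measure their positions at the end.

No check failed or disagreed; handing in reported no verdict.

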